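Spice jars back into the pantry caddy

TASK

Put the four round spice jars with flat lids back into the white pantry caddy, one standing upright in each compartment: the two tall ones in the back row, along the high back wall, and the two short ones in the front row, so that all can be seen. Set the glass down gently; the jam jar, the shaker, the pepper mill and the tin do not belong in it, so leave them, and the caddy, where they stand.

Things in the scene. Friction and masses are not known exactly. Their poses are not given: they have to be found in the camera images.
- caddy: White slatted plastic caddy, loose, 0.7 kg, 172 mm square. Origin: underside centre; z up; +x points to the high back wall (60 mm, 14 mm lip outward), -x to the low front (34 mm). Sides 34 mm, rising to 60 along the back half; walls 4, floor 4 thick. Dividers 28 high make four 80 mm square compartments centred at x, y = +-42 mm: back row x = +42, front row x = -42. Turned up to 1.5 rad.
- tall_jar_a: Spice jar, tall kind, loose: plain straight round glass, brown contents, with a flat, smooth steel lid of the same diameter on top. 46 mm in diameter, 108 mm high overall (the lid is the top 18 mm), about 170 g. May be gripped round the lid or the upper body. Origin: centre of its underside; z up. Its twin is tall_jar_b.
- tall_jar_b: Spice jar, tall kind, loose: plain straight round glass, brown contents, with a flat, smooth steel lid of the same diameter on top. 46 mm in diameter, 108 mm high overall (the lid is the top 18 mm), about 170 g. May be gripped round the lid or the upper body. Origin: centre of its underside; z up. Its twin is tall_jar_a.
- short_jar_a: Spice jar, short kind, loose: plain straight round glass, brown contents, with a flat, smooth steel lid of the same diameter on top. 52 mm in diameter, 76 mm high overall (the lid is the top 18 mm), about 140 g. May be gripped round the lid or the upper body. Origin: centre of its underside; z up. Its twin is short_jar_b.
- short_jar_b: Spice jar, short kind, loose: plain straight round glass, brown contents, with a flat, smooth steel lid of the same diameter on top. 52 mm in diameter, 76 mm high overall (the lid is the top 18 mm), about 140 g. May be gripped round the lid or the upper body. Origin: centre of its underside; z up. Its twin is short_jar_a.
- jam_jar: Look-alike that stays: hexagonal glass jam jar, 58 mm over the flats (67 mm over the corners), 80 mm high, with a flat steel lid narrower (49 mm) than the body; loose, 260 g. Origin: centre of its underside.
- shaker: Look-alike that stays: round glass shaker with white contents and a domed steel top with pouring holes, 58 mm in diameter at the foot, 86 mm high; loose, 190 g. Origin: centre of its underside.
- pepper_mill: Look-alike that stays: pepper mill with a round glass body, a waisted dark steel head and a round nut on top, 47 mm in diameter, 125 mm high; loose, 200 g. Origin: centre of its underside.
- food_tin: Stays: round food tin with a paper label and a ring pull on its lid, 66 mm in diameter, 92 mm high; loose, 380 g. Origin: centre of its underside.
- onion_basket: Woven round basket heaped with onions, 222 mm in diameter, 123 mm high at the top of the heap; does not move. Stands across the table from the caddy; keep clear of it. Origin: centre of its underside. (Jars, look-alikes and tin stand mixed in the middle of the table between caddy and basket, at least 20 mm apart.)

How it is judged:
By the outcome, as a careful person would: the job done as asked, in the order asked, and still so for the second after the job is handed in, with the robot touching nothing.
It also fails if it takes over 112 s, if anything falls off the work surface, if the arm or the gripper's body presses on something with over 40 N, if the wrist force passes 120 N, or if a joint passes its speed limit or range.

ROBOT

A 6-joint arm with a two-finger parallel gripper is mounted at the origin on the work surface. World frame = base frame: x ahead of the robot, y to its left, z up, the work surface at z = 0. Lengths are in mm, angles in degrees, forces in N, time in s.
With the tool pointing down it reaches from about 350 to 850 mm from the base axis. Payload 8.1 kg.
Tool frame: the origin (TCP) lies midway between the tips of the shut fingers; the grasp point (between the pads) lies 19 mm behind it; z points along the fingers, y is the line along which they close (so a half turn about z gives the same grasp; the last joint's range is limited). The gripper opens to 85 mm and grips with 20 to 120 N. Pads are 22 mm wide; open, the fingers measure 114 mm over their backs; the gripper's body (76 mm by 85 mm) begins 54 mm behind the grasp point. The pads swing forward as they close: fully open they stand 13 mm farther back than shut.
Start: joints at [-74.336, 7.471, 85.268, -0, 87.261, -4.893], TCP at [210.711, -561.789, 231.292] pointing down, gripper open.
Joint ranges: [-169.43, 169.43], [-51.17, 129.36], [1.28, 143.12], [-76.62, 256.62], [0, 156.53], [-152.29, 152.29]. Speed limits (degrees/s): [136.94, 136.94, 159.86, 180, 180, 180].

INTERFACE

Orientations are given as [roll, pitch, yaw] about the fixed x, y, z axes, in that order (R = Rz(yaw) Ry(pitch) Rx(roll)).
In Python, from bench import r gives the robot as it stands.
- The arm moves only by the tool shift_gripper, called after ">>>" as name(argument=value, ...) on one line, values as JSON. Schema: {"type":"object","properties":{"offsets":{"type":"array","items":{"type":"number"},"minItems":7,"maxItems":56},"grip_n":{"type":"number"},"only":{"type":"string"},"quiet":{"type":"boolean"},"lines":{"type":"string"}},"required":["offsets"],"additionalProperties":false}. offsets is one flat list of numbers that holds 1 to 8 rows one after another, with no inner brackets; each row has 7 numbers: a rotation vector rx, ry, rz in degrees, then dx, dy, dz in mm, then the finger opening in mm; each row is the pose to reach, as a shift and turn from the pose commanded when the call began, along the tool's axes at that moment; what a row does not reach only later rows make up. A row lasts 1/8 s, in which the tool goes at most 62.5 mm and 10.7 degrees, less where a joint would pass 70% of its speed; a pose out of reach is approached as far as the arm can. The fingers move at their own pace and stop on an object; grip_n is the grip in N (left out, the last holds). Time passes only in rows, so rows that do not move let the fingers close. The tool returns the time, the measured TCP pose, the force, the opening and the grip force at its end. only (a regular expression) keeps the lines of the reply that match it, lines (a string "A,B") keeps lines A to B, and quiet returns only ok. Input that does not fit is refused with a message, and nothing moves.
- r.sense(): the state, without advancing time (a new reading comes with each control period).
- r.snapshot(name): name is "scene" or "top" or "wrist"; returns a dict with "pixels" (420x560x3 uint8, blue, green, red), "fx", "fy", "cx", "cy" (pixels), "D" ([k1, k2, p1, p2, k3] as OpenCV has them; the pictures are not rectified), "pose" (4x4, takes a point from camera to world coordinates). Camera axes: x right, y up, looking along -z (the intrinsics and any distortion apply to the point x, -y, -z); pixel columns grow to the right and rows downward; lengths in mm; the calibration is good to about 2 mm. A picture is of the moment at which its call begins. There is no depth.
- r.hand_in(): hands the job in; it is judged then, once.
The state is a dict: "time": time; "joint_pos": joint angles; "qd": joint speeds; "joint_efforts": joint torques, N m; "tool_pos": TCP position; "tcp_rot": TCP orientation; "ft_force": force on the tool from outside, world axes, zero at the start; "wrist_torque": the same for the moment, N m; "finger_gap": finger opening in mm; "grip_force": force on a finger pad.
Only numpy, scipy, OpenCV 4.12 (cv2) and the standard library are available. Lean on these libraries where they do the work, as an engineer would, in place of code of your own. Each camera call takes 0.05 s, during which the arm holds its last target. There are 200 camera calls.

## Working session

There is one attempt and no reset: what is moved stays moved. The work goes in short steps, Python scripts to look and compute and a tool call to move; the robot and the scene stay as the last step left them, time stands still between calls to the robot, and variables do not carry over. Pictures are saved under pics/ and viewed, at most 14 in all, crops included, and the job is handed in when it is done.

```bash
ls; mkdir -p pics
```

Run:
```python
from bench import r
import cv2
for n in("scene","top"):
    s=r.snapshot(n); cv2.imwrite(f"pics/{n}0.png",s["pixels"]); print(n,s["fx"],s["fy"],s["cx"],s["cy"],s["D"],s["pose"])
print(r.sense())
```

```text
bench.py
pics
scene 519.673914139406 519.673914139406 269.4917104291427 208.96561420202337 [-0.07549985  0.          0.          0.          0.        ] [[-5.67299510e-01 -5.64546388e-01  5.99548699e-01  1.24257128e+03]
 [ 8.23457152e-01 -3.97245879e-01  4.05109899e-01  4.65866399e+02]
 [ 9.46491936e-03  7.23521312e-01  6.90237153e-01  8.31259557e+02]
 [ 0.00000000e+00  0.00000000e+00  0.00000000e+00  1.00000000e+00]]
top 501.18693646990914 501.18693646990914 280.81168628922495 211.98460945708734 [0.02163772 0.         0.         0.         0.        ] [[-2.12076073e-02  9.85288917e-01 -1.69575907e-01  3.31909388e+02]
 [-9.99772781e-01 -2.05354885e-02  5.71661000e-03  2.55477396e+00]
 [ 2.15018837e-03  1.69658612e-01  9.85500549e-01  1.36533229e+03]
 [ 0.00000000e+00  0.00000000e+00  0.00000000e+00  1.00000000e+00]]
{'time': 0.1, 'joint_pos': array([-7.43362550e+01,  7.51210002e+00,  8.53256703e+01,  1.34311683e-03,
        8.72608373e+01, -4.89444881e+00]), 'qd': array([-0.00625285, -0.12842825, -0.1444513 ,  0.04494974, -0.02959438,
       -0.01008304]), 'joint_efforts': array([ 1.44336787e-03, -5.70948458e+01, -5.01942158e+01, -1.81615897e-04,
        8.01361632e-03,  1.35947818e-06]), 'tool_pos': array([ 210.57211269, -561.29048204,  230.31036347]), 'tcp_rot': array([-1.79901866e+02, -9.74981493e-03,  2.05581202e+01]), 'ft_force': array([-1.04767598,  1.3084234 , -0.02731043]), 'wrist_torque': array([-0.02375976,  0.02413996,  0.00943868]), 'grip_force': 0.0, 'finger_gap': 85.25368963367949}
```

View pics/scene0.png

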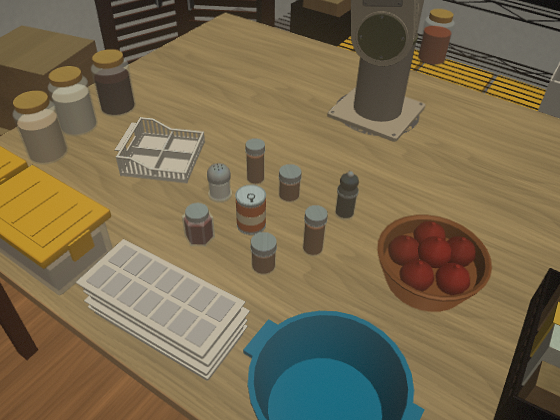

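View pics/top0.png

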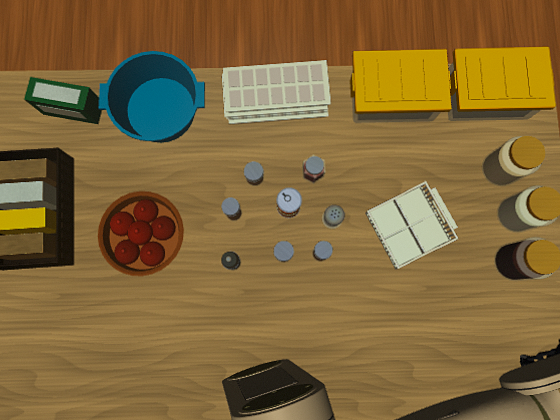

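The scene shows tall jars at (255,160) and (315,230), and short ones at (290,182) and (264,252). In the top view these are tall at (323,250) and (231,208), short at (284,251) and (254,173). The caddy is at (412,224) in the top view, its high lip on the right. Next I measure jar lids by two-view triangulation and enlarge the caddy.

Create h.py:
```python
import numpy as np, cv2
def K(s): return np.array([[s["fx"],0,s["cx"]],[0,s["fy"],s["cy"]],[0,0,1.]])
def ray(s,p):
    u=cv2.undistortPoints(np.array([[p]],float),K(s),np.array(s["D"]))[0,0]
    P=np.array(s["pose"]); d=P[:3,:3]@np.array([u[0],-u[1],-1]); return P[:3,3],d/np.linalg.norm(d)
def plane(s,p,z):
    o,d=ray(s,p); return o+d*(z-o[2])/d[2]
def tri(s1,p1,s2,p2):
    a,d=ray(s1,p1); b,e=ray(s2,p2)
    t=np.linalg.lstsq(np.c_[d,-e],b-a,rcond=None)[0]
    A=a+d*t[0];B=b+e*t[1]; return (A+B)/2,np.linalg.norm(A-B)
def proj(s,X):
    P=np.array(s["pose"]); c=P[:3,:3].T@(np.array(X,float)-P[:3,3])
    return cv2.projectPoints(np.array([[c[0],-c[1],-c[2]]]),np.zeros(3),np.zeros(3),K(s),np.array(s["D"]))[0][0,0]
def lid(s,p,w=16):
    """bluish-grey lid blob nearest p -> ellipse-ish centre"""
    im=s["pixels"].astype(int); b,g,r_=im[...,0],im[...,1],im[...,2]
    m=((b-r_)>3).astype(np.uint8)
    n,l,st,c=cv2.connectedComponentsWithStats(m)
    ok=[i for i in range(1,n) if st[i,4]>40]
    i=min(ok,key=lambda i:np.hypot(*(c[i]-p))); return c[i],st[i]
```

Run:
```python
from bench import r
import cv2,numpy as np
from h import *
s=r.snapshot("scene");t=r.snapshot("top")
for p in [(323,250),(231,208),(284,251),(254,173),(314,167),(289,202),(334,214),(231,260)]: print("top",p,*lid(t,p),t["pixels"][p[1],p[0]])
for p in [(255,145),(315,213),(290,171),(264,240),(196,211)]: print("sc",p,*lid(s,p),s["pixels"][p[1],p[0]])
a=cv2.resize(s["pixels"][110:270,105:340],None,fx=3,fy=3,interpolation=cv2.INTER_CUBIC)
cv2.imwrite("pics/sc_crop.png",a)
b=cv2.resize(t["pixels"][150:285,215:470],None,fx=3.1,fy=3.1,interpolation=cv2.INTER_CUBIC)
cv2.imwrite("pics/top_crop.png",b)
```

```text
top (323, 250) [323.06224066 249.67219917] [315 241  17  18 241] [138 125 115]
top (231, 208) [229.86403509 206.0877193 ] [222 198  17  17 228] [135 124 115]
top (284, 251) [283.25423729 250.78305085] [274 242  20  19 295] [135 124 115]
top (254, 173) [253.0261194  170.73134328] [244 162  19  18 268] [131 123 115]
top (314, 167) [314.13865546 164.92857143] [306 157  17  17 238] [136 131 118]
top (289, 202) [288.77850877 199.5877193 ] [277 188  24  24 456] [192 174 162]
top (334, 214) [333.66233766 214.96103896] [329 210  11  10  77] [114 109 100]
top (231, 260) [283.25423729 250.78305085] [274 242  20  19 295] [48 56 60]
sc (255, 145) [328.24434303 370.63808075] [  243   310   181   110 15777] [123 133 128]
sc (315, 213) [328.24434303 370.63808075] [  243   310   181   110 15777] [123 132 127]
sc (290, 171) [328.24434303 370.63808075] [  243   310   181   110 15777] [124 135 128]
sc (264, 240) [328.24434303 370.63808075] [  243   310   181   110 15777] [124 133 126]
sc (196, 211) [328.24434303 370.63808075] [  243   310   181   110 15777] [127 137 131]
```

View pics/sc_crop.png

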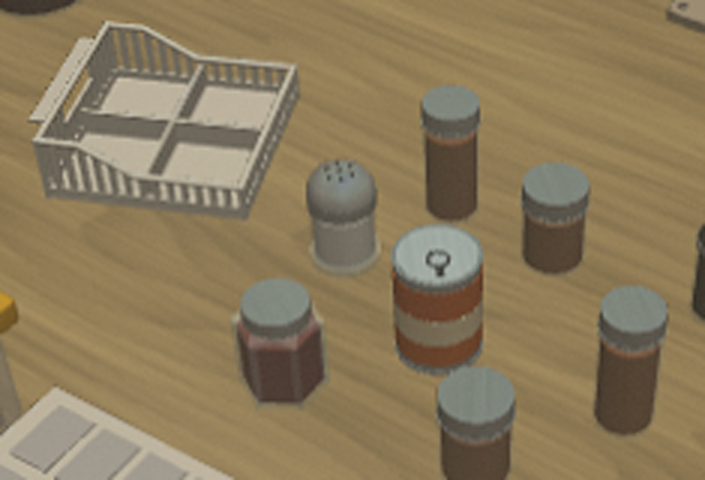

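View pics/top_crop.png

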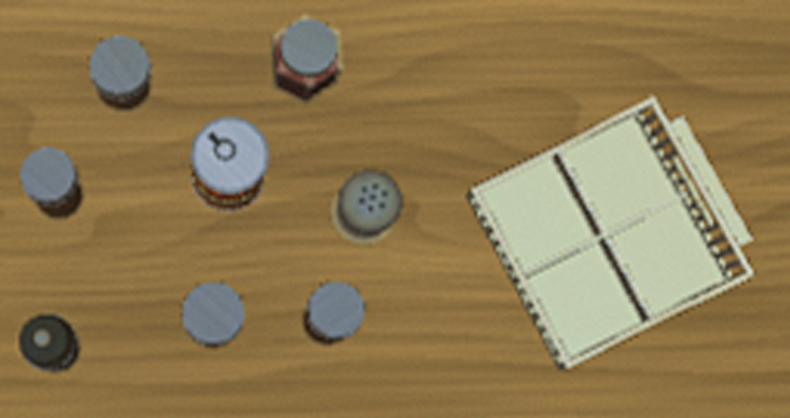

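Scene crop: clear lid tops and caddy corners; back wall on the left. Top crop: caddy front corners at crop (472,192), (566,366), back corners at (655,99), (750,272), divider cross at (598,237).

Run:
```python
from bench import r
from h import *
np.set_printoptions(precision=1,suppress=True)
s=r.snapshot("scene");t=r.snapshot("top")
S=lambda x,y:(105+x/3-.33,110+y/3-.33); T=lambda x,y:(215+x/3.1-.34,150+y/3.1-.34)
J={"tallA":((451,98),(336,308)),"tallB":((633,308),(48,174)),"shortA":((555,183),(213,312)),"shortB":((476,392),(120,64)),
"jam":((276,303),(309,46)),"tin":((438,254),(230,154)),
"frontL":((246,188),(472,192)),"frontR":((297,66),(566,366)),"backL":((38,143),(655,99)),"backR":((110,23),(750,272)),"cross":((177,122),(598,237))}
Z=dict(tallA=108,tallB=108,shortA=76,shortB=76,jam=80,tin=92,frontL=34,frontR=34,backL=60,backR=60,cross=30)
for k,(a,b) in J.items():
    X,e=tri(s,S(*a),t,T(*b)); print(k,X,round(e,1),"top@z",plane(t,T(*b),Z[k])[:2],"sc@z",plane(s,S(*a),Z[k])[:2])
for n,p,z in (("shaker",(371,197),80),("mill",(45,340),120)): print(n,plane(t,T(*p),z))
C={k:plane(t,T(*J[k][1]),Z[k])[:2] for k in("frontL","frontR","backL","backR")}
f=(C["frontL"]+C["frontR"])/2;b=(C["backL"]+C["backR"])/2
print("centre",(f+b)/2,"len",np.linalg.norm(b-f),np.linalg.norm(C["frontL"]-C["frontR"]),np.linalg.norm(C["backL"]-C["backR"]))
d=b-f;print("yaw",np.degrees(np.arctan2(d[1],d[0])));
for a,c in(("frontL","frontR"),("backL","backR")):
  d=C[a]-C[c];print(np.degrees(np.arctan2(d[1],d[0]))-90)
```

```text
tallA [ 452.  -109.7  111.7] 2.7 top@z [ 451.6 -108.9] sc@z [ 448.4 -114. ]
tallB [567.7 123.2 107. ] 2.2 top@z [567.  124.1] sc@z [569.1 122.7]
shortA [454.3 -10.7  75.3] 3.0 top@z [453.5  -9.4] sc@z [455.6 -11.6]
shortB [667.6  64.6  76.3] 1.7 top@z [667.2  65.3] sc@z [667.7  63.7]
jam [679.8 -97.2  77.8] 1.8 top@z [678.7 -96.3] sc@z [681.7 -96.4]
tin [584.5 -26.9  90.1] 1.2 top@z [583.8 -26.4] sc@z [586.4 -26.2]
frontL [ 557.8 -238.    32.2] 1.1 top@z [ 557.2 -237.2] sc@z [ 559.6 -236.9]
frontR [ 405.9 -310.8   33.5] 2.5 top@z [ 405.2 -309.6] sc@z [ 406.8 -311.5]
backL [ 631.5 -394.9   55.1] 1.0 top@z [ 630.7 -393.8] sc@z [ 635.2 -388.8]
backR [ 479.4 -462.8   61. ] 0.1 top@z [ 479.5 -463.1] sc@z [ 478.4 -464.1]
cross [ 518.3 -348.6   25. ] 5.2 top@z [ 516.1 -345. ] sc@z [ 523.6 -346.3]
shaker [ 546.9 -144.    80. ]
mill [429.8 125.9 120. ]
centre [ 518.1 -350.9] len 171.7916200380479 168.40693870030435 166.31278033753108
yaw -64.5188094430294
-64.54578414322651
-65.35936570716247
```

Create d.py:
```python
import sys
from bench import r
from h import *
from scipy.spatial.transform import Rotation as Ro
s=r.sense(); R=Ro.from_euler("xyz",s["tcp_rot"],degrees=True)
x,y,z,yaw=map(float,sys.argv[1:5])
print(np.round(R.inv().apply(np.array([x,y,z])-s["tool_pos"]),1),np.round((R.inv()*Ro.from_euler("xyz",[180,0,yaw],degrees=True)).as_rotvec(degrees=True),1))
```

```text
(no output)
```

>>> shift_gripper(offsets=[0,0,-0.5,48,-42,0,85,0,0,-1,96,-84,0,85,0,0,-2,144,-127,0,85,0,0,-2.5,192,-169,0,85,0,0,-3,240,-212,0,75,0,0,-3.5,288,-254,0,65,0,0,-4,337,-296,0,64,0,0,-4.6,385,-339,0,64], grip_n=40)

```text
time: 1.3
tool_pos: [446.8, -118.8, 231.7]
tcp_rot: [180.0, -0.0, 25.2]
ft_force: [1.2, -0.5, -0.6]
finger_gap: 64.1
grip_force: 0.0
```

>>> shift_gripper(offsets=[0,0,0,0,0,0,64,0,0,0,0,0,0,64])

```text
time: 1.55
tool_pos: [446.0, -120.6, 231.3]
tcp_rot: [180.0, 0.0, 25.2]
ft_force: [-0.4, -0.5, -0.0]
finger_gap: 63.7
grip_force: 0.0
```

```bash
python3 d.py 452 -110 230 25.2
```

Run:
```python
from bench import r
from h import *
w=r.snapshot("wrist"); cv2.imwrite("pics/w1.png",w["pixels"]); print(w["pose"],w["fx"],w["D"]); print(proj(w,[452,-110,108]),proj(w,[454.3,-10.7,75.5]))
```

```text
[ 9.9 -7.   1.2] [0. 0. 0.]
[[ 4.25993598e-01  8.69919056e-01  2.48536296e-01  5.10256521e+02]
 [-9.04725839e-01  4.09367255e-01  1.17854174e-01 -9.01787948e+01]
 [ 7.80970532e-04 -2.75062332e-01  9.61426078e-01  3.73949996e+02]
 [ 0.00000000e+00  0.00000000e+00  0.00000000e+00  1.00000000e+00]] 310.77237117335676 [-0.05589482  0.          0.          0.          0.        ]
[267.11575054 193.70170592] [173.78494665 140.38627301]
```

View pics/w1.png

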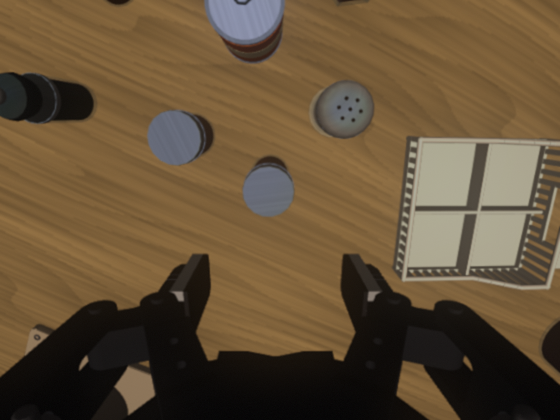

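Wrist view: tall jar lid at (268,191), predicted (267,194), so it is within 3 mm. The caddy is square with the tool. Now I descend and grip.

>>> shift_gripper(offsets=[0,0,0,11,-6.5,0,64,0,0,0,11,-6.5,50,64,0,0,0,11,-6.5,100,64,0,0,0,11,-6.5,140,64,0,0,0,11,-6.5,160,64,0,0,0,11,-6.5,160,64,0,0,0,11,-6.5,160,40,0,0,0,11,-6.5,160,40], grip_n=40)

```text
time: 2.6
tool_pos: [454.3, -110.6, 72.8]
tcp_rot: [179.9, -0.1, 25.1]
ft_force: [0.3, 0.1, -1.0]
finger_gap: 44.7
grip_force: 40.9
```

>>> shift_gripper(offsets=[0,0,0,0,0,0,40,0,0,0,0,0,0,40,0,0,0,0,0,0,40])

```text
time: 2.98
tool_pos: [454.4, -110.5, 72.6]
tcp_rot: [179.9, -0.1, 25.2]
ft_force: [-0.4, 0.1, 6.6]
finger_gap: 45.3
grip_force: 41.5
```

```bash
python3 d.py 498.2 -407.2 200 25.2
```

```text
[ -86.3  287.4 -127. ] [ 0.1 -0.1 -0. ]
```

>>> shift_gripper(offsets=[0,0,0,0,0,-25,40,0,0,0,0,0,-70,40,0,0,0,0,0,-110,40,0,0,0,-10,34,-127,40,0,0,0,-23,76,-127,40,0,0,0,-36,120,-127,40,0,0,0,-49,164,-127,40,0,0,0,-62,206,-127,40])

```text
time: 3.98
tool_pos: [484.7, -324.3, 198.0]
tcp_rot: [-180.0, 0.0, 25.2]
ft_force: [1.5, 0.6, -2.1]
finger_gap: 45.0
grip_force: 41.5
```

>>> shift_gripper(offsets=[0,0,0,-12,40,0,40,0,0,0,-20,66,0,40,0,0,0,-24,81,0,40,0,0,0,-24,81,0,40,0,0,0,-24,81,0,40])

```text
time: 4.6
tool_pos: [497.6, -405.3, 198.2]
tcp_rot: [-180.0, -0.0, 25.2]
ft_force: [-1.0, 0.4, -1.1]
finger_gap: 45.5
grip_force: 41.6
```

```bash
python3 d.py 498.2 -407.2 76.6 25.2
```

Run:
```python
from bench import r
from h import *
w=r.snapshot("wrist"); cv2.imwrite("pics/w2.png",w["pixels"])
```

```text
[ -0.2   2.1 121.6] [-0. -0. -0.]
```

View pics/w2.png

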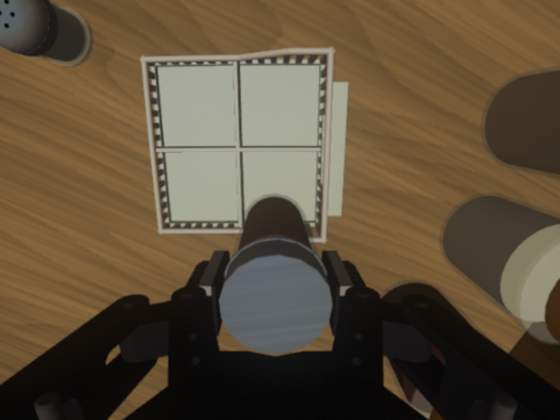

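The jar hangs over the lower-right (back) compartment. The divider cross is at (239,148); I check it against the measured caddy centre.

Run:
```python
from bench import r
from h import *
np.set_printoptions(precision=1,suppress=True)
w=r.snapshot("wrist")
print(plane(w,(239,148),30)); c=np.array([plane(w,p,z)[:2] for p,z in (((143,58),34),((160,232),34),((331,49),60),((325,240),60))]); print(c, c.mean(0))
for v in ((1,0),(3,2)):
  d=c[v[1]]-c[v[0]]; d=c[v[0]]-c[v[1]];print(np.linalg.norm(d),np.degrees(np.arctan2(d[1],d[0])))
```

```text
[ 523.9 -353.4   30. ]
[[ 562.5 -240.1]
 [ 408.8 -312.4]
 [ 635.1 -391.9]
 [ 482.5 -465.7]] [ 522.2 -352.6]
169.84751906089437 -154.80374925562876
169.52000784643047 -154.18872041186265
```

>>> shift_gripper(offsets=[0,0,0,1,3.5,25,40,0,0,0,1,3.5,60,40,0,0,0,1,3.5,90,40,0,0,0,1,3.5,105,40,0,0,0,1,3.5,112,40,0,0,0,1,3.5,116,40,0,0,0,1,3.5,118,40,0,0,0,1,3.5,118,40])

```text
time: 5.7
tool_pos: [500.2, -409.5, 81.0]
tcp_rot: [179.9, -0.0, 25.2]
ft_force: [0.2, -0.1, -2.3]
finger_gap: 45.0
grip_force: 41.6
```

>>> shift_gripper(offsets=[0,0,0,0,0,1,40,0,0,0,0,0,2,40,0,0,0,0,0,2,40])

```text
time: 6.08
tool_pos: [499.8, -409.2, 78.2]
tcp_rot: [-180.0, 0.0, 25.2]
ft_force: [-0.2, 0.5, -1.8]
finger_gap: 45.1
grip_force: 41.6
```

>>> shift_gripper(offsets=[0,0,0,0,0,0.5,40,0,0,0,0,0,1,40,0,0,0,0,0,1.5,40,0,0,0,0,0,1.5,40])

```text
time: 6.58
tool_pos: [499.9, -409.2, 76.8]
tcp_rot: [180.0, -0.0, 25.2]
ft_force: [-0.1, -0.6, -1.2]
finger_gap: 45.1
grip_force: 41.7
```

>>> shift_gripper(offsets=[0,0,0,0,0,0.5,40,0,0,0,0,0,0.5,40,0,0,0,0,0,0.5,40])

```text
time: 6.95
tool_pos: [500.0, -409.2, 76.7]
tcp_rot: [180.0, -0.0, 25.2]
ft_force: [-1.9, 2.5, 4.8]
finger_gap: 45.2
grip_force: 42.1
```

>>> shift_gripper(offsets=[0,0,0,0,0,0,50,0,0,0,0,0,0,62,0,0,0,0,0,0,64,0,0,0,0,0,-10,64,0,0,0,0,0,-50,64,0,0,0,0,0,-105,64,0,0,0,0,0,-125,64,0,0,0,0,0,-125,64])

```text
time: 7.95
tool_pos: [500.9, -410.2, 204.1]
tcp_rot: [179.7, -0.1, 25.2]
ft_force: [0.4, -0.4, -0.0]
finger_gap: 64.2
grip_force: 0.0
```

```bash
python3 d.py 568 123 200 25.2
```

```text
[ 287.4 -454.1    2.5] [ 0.3 -0.1 -0. ]
```

>>> shift_gripper(offsets=[0,0,0,32,-50,0,64,0,0,0,64,-101,0,64,0,0,0,96,-151,0,64,0,0,0,128,-202,0,64,0,0,0,160,-252,0,64,0,0,0,192,-303,0,64,0,0,0,224,-353,0,64,0,0,0,256,-404,0,64])

```text
time: 8.95
tool_pos: [558.4, 67.2, 198.6]
tcp_rot: [-179.9, 0.2, 25.1]
ft_force: [-0.1, 0.2, 0.6]
finger_gap: 64.1
grip_force: 0.0
```

>>> shift_gripper(offsets=[0,0,0,20,-32,0,64,0,0,0,31,-50,0,64,0,0,0,31,-50,0,64,0,0,0,31,-50,0,64])

```text
time: 9.45
tool_pos: [566.4, 122.5, 200.5]
tcp_rot: [180.0, 0.1, 25.1]
ft_force: [-0.2, -0.5, 0.2]
finger_gap: 64.0
grip_force: 0.0
```

```bash
python3 d.py 568 123 72.5 25.2
```

Run:
```python
from bench import r
from h import *
np.set_printoptions(precision=1,suppress=True)
w=r.snapshot("wrist"); cv2.imwrite("pics/w3.png",w["pixels"]); p=proj(w,[568,123,108]);print(p); c,st=lid(w,p);print(c,st,plane(w,c,108))
p=proj(w,[667.6,64.6,76]);c,st=lid(w,p);print(p,c,st,plane(w,c,76))
t=r.snapshot("top"); cv2.imwrite("pics/t2.png",cv2.resize(t["pixels"][150:285,215:470],None,fx=3.1,fy=3.1))
```

```text
[  1.9   0.2 128. ] [ 0.   0.1 -0.1]
[275.4 212.4]
[274.  207.7] [ 247  181   55   54 2307] [571.  125.7 108. ]
[388.6 126.9] [387.6 122.4] [ 359   93   58   60 2748] [670.4  67.3  76. ]
```

View pics/w3.png

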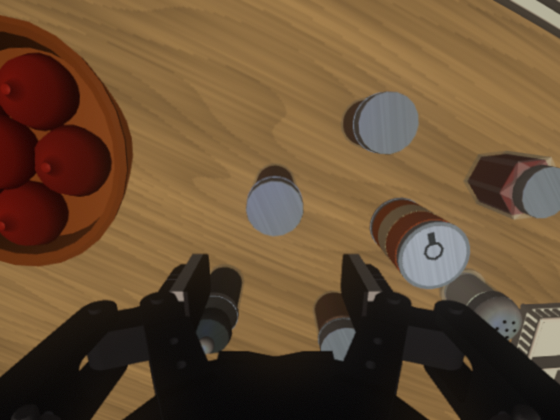

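View pics/t2.png

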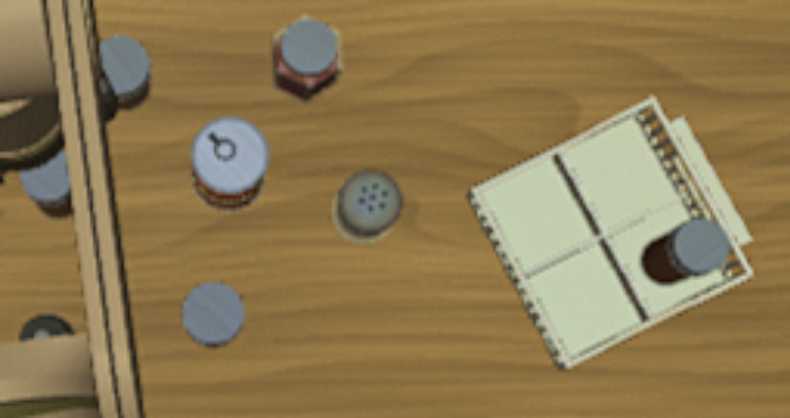

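The first tall jar stands in its compartment and the caddy corners are unchanged. The second tall jar's lid is at wrist (274,208), which agrees within 3 mm. I grip it.

>>> shift_gripper(offsets=[0,0,0,3,0,40,64,0,0,0,3,0,80,64,0,0,0,3,0,110,64,0,0,0,3,0,128,64,0,0,0,3,0,128,64,0,0,0,3,0,128,40,0,0,0,3,0,128,40,0,0,0,3,0,128,40], grip_n=40)

```text
time: 10.55
tool_pos: [570.7, 125.2, 75.1]
tcp_rot: [179.9, -0.2, 25.2]
ft_force: [0.1, 0.6, 6.4]
finger_gap: 44.8
grip_force: 41.6
```

>>> shift_gripper(offsets=[0,0,0,0,0,0,40,0,0,0,0,0,0,40])

```text
time: 10.8
tool_pos: [570.7, 125.2, 75.1]
tcp_rot: [179.9, -0.2, 25.2]
ft_force: [-0.1, -0.6, 7.2]
finger_gap: 45.0
grip_force: 41.7
```

```bash
python3 d.py 576 -372 200 25.2
```

```text
[-206.3  452.4 -125. ] [ 0.1 -0.2 -0. ]
```

>>> shift_gripper(offsets=[0,0,0,0,0,-25,40,0,0,0,0,0,-70,40,0,0,0,0,0,-110,40,0,0,0,-15,33,-125,40,0,0,0,-37,81,-125,40,0,0,0,-60,131,-125,40,0,0,0,-83,181,-125,40,0,0,0,-106,231,-125,40])

```text
time: 11.8
tool_pos: [571.2, -130.7, 198.3]
tcp_rot: [-180.0, 0.0, 25.2]
ft_force: [0.5, 1.2, -1.9]
finger_gap: 45.1
grip_force: 41.6
```

>>> shift_gripper(offsets=[0,0,0,-23,50,0,40,0,0,0,-46,100,0,40,0,0,0,-68,150,0,40,0,0,0,-85,187,0,40,0,0,0,-96,211,0,40,0,0,0,-101,221,0,40,0,0,0,-101,221,0,40,0,0,0,-101,221,0,40])

```text
time: 12.8
tool_pos: [574.4, -370.8, 198.2]
tcp_rot: [-180.0, -0.0, 25.2]
ft_force: [0.8, 0.1, -1.9]
finger_gap: 44.8
grip_force: 41.7
```

```bash
python3 d.py 576 -372 79.2 25.2
```

```text
[  0.9   1.9 119. ] [-0. -0.  0.]
```

>>> shift_gripper(offsets=[0,0,0,1,2,25,40,0,0,0,1,2,60,40,0,0,0,1,2,90,40,0,0,0,1,2,105,40,0,0,0,1,2,112,40,0,0,0,1,2,115,40,0,0,0,1,2,117,40,0,0,0,1,2,117,40])

```text
time: 13.8
tool_pos: [576.3, -373.8, 82.1]
tcp_rot: [179.9, -0.0, 25.2]
ft_force: [0.1, -0.2, -2.5]
finger_gap: 45.2
grip_force: 41.7
```

>>> shift_gripper(offsets=[0,0,0,0,0,0.5,40,0,0,0,0,0,1,40,0,0,0,0,0,1,40,0,0,0,0,0,1,40])

```text
time: 14.3
tool_pos: [575.9, -373.5, 80.3]
tcp_rot: [-180.0, -0.0, 25.2]
ft_force: [0.4, 0.1, -1.4]
finger_gap: 44.8
grip_force: 41.7
```

>>> shift_gripper(offsets=[0,0,0,0,0,0.5,40,0,0,0,0,0,1,40,0,0,0,0,0,1,40,0,0,0,0,0,1,40])

```text
time: 14.8
tool_pos: [575.9, -373.5, 79.3]
tcp_rot: [-180.0, -0.0, 25.2]
ft_force: [-0.2, 0.0, -2.4]
finger_gap: 44.9
grip_force: 41.8
```

>>> shift_gripper(offsets=[0,0,0,0,0,0.5,40,0,0,0,0,0,0.5,40,0,0,0,0,0,0.5,40])

```text
time: 15.18
tool_pos: [576.0, -373.5, 79.3]
tcp_rot: [180.0, -0.0, 25.2]
ft_force: [-2.0, 2.2, 3.4]
finger_gap: 44.9
grip_force: 42.1
```

>>> shift_gripper(offsets=[0,0,0,0,0,0,50,0,0,0,0,0,0,62,0,0,0,0,0,0,68,0,0,0,0,0,-10,68,0,0,0,0,0,-50,68,0,0,0,0,0,-105,68,0,0,0,0,0,-120,68,0,0,0,0,0,-120,68])

```text
time: 16.18
tool_pos: [576.8, -374.2, 201.3]
tcp_rot: [179.8, -0.1, 25.2]
ft_force: [-0.6, -0.2, -1.0]
finger_gap: 67.7
grip_force: 0.0
```

```bash
python3 d.py 455 -10.5 200 25.2
```

```text
[  44.4 -381.    -0. ] [ 0.2 -0.1 -0. ]
```

>>> shift_gripper(offsets=[0,0,0,6,-55,0,68,0,0,0,13,-110,0,68,0,0,0,19,-165,0,68,0,0,0,26,-220,0,68,0,0,0,32,-275,0,68,0,0,0,38,-330,0,68,0,0,0,44,-381,0,68,0,0,0,44,-381,0,68])

```text
time: 17.18
tool_pos: [451.6, -6.9, 196.6]
tcp_rot: [-179.8, 0.2, 25.4]
ft_force: [-0.6, -0.5, -0.7]
finger_gap: 68.1
grip_force: 0.0
```

>>> shift_gripper(offsets=[0,0,0,0,0,0,68,0,0,0,0,0,0,68])

```text
time: 17.42
tool_pos: [453.6, -10.8, 198.0]
tcp_rot: [-180.0, 0.1, 25.1]
ft_force: [0.2, 0.3, 0.3]
finger_gap: 68.0
grip_force: 0.0
```

```bash
python3 d.py 455 -10.5 42 25.2
```

Run:
```python
from bench import r
from h import *
np.set_printoptions(precision=1,suppress=True)
w=r.snapshot("wrist"); p=proj(w,[455,-10.5,76]);c,st=lid(w,p);print(p,c,st,plane(w,c,76))
```

```text
[  1.6   0.4 156. ] [-0.   0.1 -0.1]
[275.6 203.3] [274.9 200.2] [ 247  173   56   55 2400] [457.3  -8.7  76. ]
```

>>> shift_gripper(offsets=[0,0,0,2.5,0,45,68,0,0,0,2.5,0,90,68,0,0,0,2.5,0,130,68,0,0,0,2.5,0,150,68,0,0,0,2.5,0,156,68,0,0,0,2.5,0,156,68,0,0,0,2.5,0,156,46,0,0,0,2.5,0,156,46], grip_n=40)

```text
time: 18.48
tool_pos: [457.3, -9.1, 44.3]
tcp_rot: [179.9, -0.1, 25.2]
ft_force: [0.6, 0.1, 4.5]
finger_gap: 50.2
grip_force: 41.9
```

>>> shift_gripper(offsets=[0,0,0,0,0,0,46,0,0,0,0,0,0,46,0,0,0,0,0,0,46])

```text
time: 18.85
tool_pos: [457.3, -9.1, 44.2]
tcp_rot: [179.9, -0.1, 25.2]
ft_force: [0.1, 0.3, 6.5]
finger_gap: 50.8
grip_force: 42.2
```

```bash
python3 d.py 464 -332 200 25.2
```

```text
[-130.9  295.4 -155.5] [ 0.1 -0.1 -0. ]
```

>>> shift_gripper(offsets=[0,0,0,0,0,-25,46,0,0,0,0,0,-75,46,0,0,0,0,0,-125,46,0,0,0,-12,27,-150,46,0,0,0,-28,64,-155,46,0,0,0,-48,109,-155,46,0,0,0,-68,154,-155,46,0,0,0,-88,199,-155,46])

```text
time: 19.85
tool_pos: [460.8, -227.9, 198.0]
tcp_rot: [180.0, -0.0, 25.2]
ft_force: [0.3, 0.9, -1.7]
finger_gap: 50.7
grip_force: 42.1
```

>>> shift_gripper(offsets=[0,0,0,-20,45,0,46,0,0,0,-33,75,0,46,0,0,0,-40,90,0,46,0,0,0,-43,96,0,46,0,0,0,-43,96,0,46,0,0,0,-43,96,0,46])

```text
time: 20.6
tool_pos: [463.1, -330.5, 197.9]
tcp_rot: [-180.0, -0.0, 25.2]
ft_force: [-0.2, -0.1, -0.8]
finger_gap: 51.0
grip_force: 42.2
```

```bash
python3 d.py 464 -332 48.3 25.2
```

```text
[1.000e-01 1.800e+00 1.496e+02] [-0. -0.  0.]
```

>>> shift_gripper(offsets=[0,0,0,0,1,30,46,0,0,0,0,1,75,46,0,0,0,0,1,115,46,0,0,0,0,1,135,46,0,0,0,0,1,143,46,0,0,0,0,1,146,46,0,0,0,0,1,148,46,0,0,0,0,1,148,46])

```text
time: 21.6
tool_pos: [463.9, -333.0, 50.8]
tcp_rot: [179.9, -0.0, 25.2]
ft_force: [-0.1, -0.9, -1.8]
finger_gap: 51.0
grip_force: 42.2
```

>>> shift_gripper(offsets=[0,0,0,0,0,0.5,46,0,0,0,0,0,1,46,0,0,0,0,0,1,46,0,0,0,0,0,1,46])

```text
time: 22.1
tool_pos: [463.2, -332.5, 48.8]
tcp_rot: [-180.0, 0.0, 25.2]
ft_force: [-0.2, 0.0, -1.4]
finger_gap: 50.9
grip_force: 42.2
```

>>> shift_gripper(offsets=[0,0,0,0,0,0.5,46,0,0,0,0,0,1,46,0,0,0,0,0,1,46,0,0,0,0,0,1,46])

```text
time: 22.6
tool_pos: [463.4, -332.5, 48.4]
tcp_rot: [180.0, -0.0, 25.2]
ft_force: [-2.6, 1.9, 5.7]
finger_gap: 51.2
grip_force: 42.7
```

>>> shift_gripper(offsets=[0,0,0,0,0,0,56,0,0,0,0,0,0,64,0,0,0,0,0,0,66,0,0,0,0,0,-10,66,0,0,0,0,0,-50,66,0,0,0,0,0,-105,66,0,0,0,0,0,-150,66,0,0,0,0,0,-150,66])

```text
time: 23.6
tool_pos: [465.7, -334.6, 204.3]
tcp_rot: [179.5, -0.2, 25.2]
ft_force: [0.9, -0.6, -0.3]
finger_gap: 66.3
grip_force: 0.0
```

```bash
python3 d.py 669 66 200 25.2
```

```text
[ 354.3 -276.2    3.2] [ 0.5 -0.2 -0. ]
```

>>> shift_gripper(offsets=[0,0,0,44,-34,0,68,0,0,0,88,-69,0,68,0,0,0,133,-104,0,68,0,0,0,177,-138,0,68,0,0,0,221,-172,0,68,0,0,0,266,-207,0,68,0,0,0,310,-242,0,68,0,0,0,354,-276,0,68])

```text
time: 24.6
tool_pos: [666.6, 69.6, 197.1]
tcp_rot: [-180.0, 0.0, 25.2]
ft_force: [1.2, -1.5, 0.4]
finger_gap: 68.0
grip_force: 0.0
```

>>> shift_gripper(offsets=[0,0,0,2,0,0,68,0,0,0,2,0,0,68,0,0,0,2,0,0,68])

```text
time: 24.98
tool_pos: [667.7, 67.4, 197.6]
tcp_rot: [180.0, 0.0, 25.1]
ft_force: [0.2, -0.5, 0.6]
finger_gap: 67.8
grip_force: 0.0
```

```bash
python3 d.py 669 66 42 25.2
```

Run:
```python
from bench import r
from h import *
np.set_printoptions(precision=1,suppress=True)
w=r.snapshot("wrist"); p=proj(w,[669,66,76]);c,st=lid(w,p);print(p,c,st,plane(w,c,76))
```

```text
[  0.6   1.8 155.6] [ 0.   0.  -0.1]
[277.2 204.5] [277.4 201.7] [ 250  175   56   54 2397] [671.4  67.   76. ]
```

>>> shift_gripper(offsets=[0,0,0,2,1,45,68,0,0,0,2,1,90,68,0,0,0,2,1,130,68,0,0,0,2,1,150,68,0,0,0,2,1,155,68,0,0,0,2,1,155,68,0,0,0,2,1,155,46,0,0,0,2,1,155,46], grip_n=40)

```text
time: 26.02
tool_pos: [672.1, 68.7, 45.4]
tcp_rot: [179.9, -0.2, 25.2]
ft_force: [-0.2, -0.3, 6.5]
finger_gap: 50.9
grip_force: 41.7
```

>>> shift_gripper(offsets=[0,0,0,0,0,0,46,0,0,0,0,0,0,46,0,0,0,0,0,0,46])

```text
time: 26.4
tool_pos: [672.1, 68.6, 45.4]
tcp_rot: [179.9, -0.2, 25.2]
ft_force: [0.3, -0.3, 6.8]
finger_gap: 50.8
grip_force: 41.7
```

```bash
python3 d.py 540 -296 200 25.2
```

```text
[-274.1  274.1 -155.1] [ 0.1 -0.2 -0. ]
```

Placement height will be about 49.5.

>>> shift_gripper(offsets=[0,0,0,0,0,-25,46,0,0,0,0,0,-75,46,0,0,0,0,0,-125,46,0,0,0,-20,20,-150,46,0,0,0,-50,50,-155,46,0,0,0,-85,85,-155,46,0,0,0,-120,120,-155,46,0,0,0,-155,155,-155,46])

```text
time: 27.4
tool_pos: [595.5, -138.8, 198.5]
tcp_rot: [180.0, -0.0, 25.2]
ft_force: [0.0, -0.2, -1.9]
finger_gap: 51.2
grip_force: 42.0
```

>>> shift_gripper(offsets=[0,0,0,-35,35,0,46,0,0,0,-70,70,0,46,0,0,0,-95,95,0,46,0,0,0,-112,112,0,46,0,0,0,-119,119,0,46,0,0,0,-119,119,0,46,0,0,0,-119,119,0,46])

```text
time: 28.28
tool_pos: [539.3, -294.8, 197.9]
tcp_rot: [-180.0, -0.0, 25.2]
ft_force: [0.8, 0.0, 0.1]
finger_gap: 50.8
grip_force: 42.0
```

```bash
python3 d.py 540 -296 49.5 25.2
```

```text
[  0.    1.4 148.4] [-0. -0.  0.]
```

>>> shift_gripper(offsets=[0,0,0,0,1,30,46,0,0,0,0,1,75,46,0,0,0,0,1,115,46,0,0,0,0,1,135,46,0,0,0,0,1,142,46,0,0,0,0,1,145,46,0,0,0,0,1,147,46,0,0,0,0,1,147,46])

```text
time: 29.28
tool_pos: [539.9, -297.2, 51.9]
tcp_rot: [179.9, -0.1, 25.2]
ft_force: [0.1, -0.4, -1.5]
finger_gap: 50.7
grip_force: 42.0
```

>>> shift_gripper(offsets=[0,0,0,0,0,0.5,46,0,0,0,0,0,1,46,0,0,0,0,0,1,46,0,0,0,0,0,1,46])

```text
time: 29.78
tool_pos: [539.3, -296.8, 49.8]
tcp_rot: [-180.0, 0.0, 25.2]
ft_force: [-0.2, 0.3, -0.7]
finger_gap: 51.0
grip_force: 42.0
```

>>> shift_gripper(offsets=[0,0,0,0,0,0.5,46,0,0,0,0,0,1,46,0,0,0,0,0,1,46,0,0,0,0,0,1,46])

```text
time: 30.28
tool_pos: [539.4, -296.8, 49.4]
tcp_rot: [180.0, -0.0, 25.2]
ft_force: [-2.3, 1.5, 6.4]
finger_gap: 50.9
grip_force: 42.7
```

Contact. I release, retreat upward and then away towards the robot, and look.

>>> shift_gripper(offsets=[0,0,0,0,0,0,56,0,0,0,0,0,0,64,0,0,0,0,0,0,66,0,0,0,0,0,-10,66,0,0,0,0,0,-50,66,0,0,0,0,0,-105,66,0,0,0,0,0,-160,66,0,0,0,0,0,-180,66])

```text
time: 31.28
tool_pos: [541.1, -298.0, 234.9]
tcp_rot: [179.6, -0.2, 25.2]
ft_force: [-0.1, -1.1, -0.2]
finger_gap: 66.0
grip_force: 0.0
```

>>> shift_gripper(offsets=[0,0,0,0,-50,0,66,0,0,0,0,-100,0,66,0,0,0,0,-150,0,66,0,0,0,0,-200,0,66,0,0,0,0,-250,0,66,0,0,0,0,-300,0,66,0,0,0,0,-300,0,66,0,0,0,0,-300,0,66])

```text
time: 32.28
tool_pos: [411.8, -25.3, 228.9]
tcp_rot: [180.0, -0.0, 25.2]
ft_force: [-0.2, -0.5, 0.7]
finger_gap: 66.2
grip_force: 0.0
```

Run:
```python
from bench import r
from h import *
a=r.snapshot("scene")["pixels"][100:280,100:370]; b=r.snapshot("top")["pixels"][145:285,210:480]
cv2.imwrite("pics/end.png",np.vstack([cv2.resize(a,(540,300)) ,cv2.resize(b,(540,280))]))
```

```text
(no output)
```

View pics/end.png

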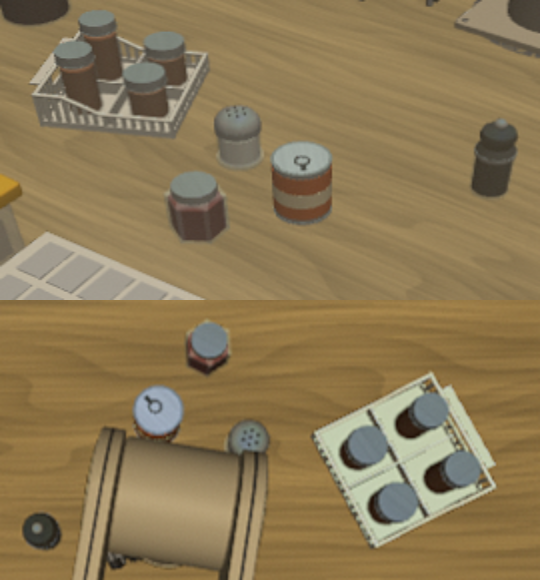

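All four jars stand upright, one in each compartment, with the tall ones along the back wall. The look-alikes and the caddy have not moved.

```bash
python3 -c "
from bench import r
print(r.hand_in())"
```

```text
the job is handed in; nothing more can be done
None
```

I handed the job in at about 32 s: in the last pictures all four jars stand upright, one per compartment, tall ones along the back wall and short ones in front, with the caddy and look-alikes unmoved.

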